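# Lay the round parts out for measuring

## Task

Lay the four round parts (flange, sleeve, collet and nozzle) out for measuring: set each one upright, the same way up as it stands now, flat on the floor of the wooden dish made for its size, the widest part in the widest dish, the next in the next, and so on down to the narrowest. Leave the two square-sided blocks where they stand.

Things in the scene. Friction and masses are not known exactly. Their poses are not given: they have to be found in the camera images.
- flange_mid (a point): turned light-grey steel flange: round disc 64 mm wide and 15 mm thick with a round hub 36 mm wide on top of it, 35 mm high in all, 0.34 kg. Stands on its disc; grip it by the hub, the upper 20 mm. The point is on its vertical axis, half-way up; z up along that axis.
- sleeve_mid (a point): rusty brown round sleeve (short tube), 40 mm wide, 42 mm high, 0.21 kg, standing on end. The point is on its vertical axis, half-way up; z up along that axis.
- collet_mid (a point): light-grey steel spring collet, 32 mm high, 0.07 kg, standing on its narrow nose; the widest part is the round head, 29 mm wide, at the top. The point is on its vertical axis, half-way up; z up along that axis.
- nozzle_mid (a point): sand-yellow ceramic nozzle, 22 mm high, 0.05 kg, standing on its round foot, which is 21 mm wide (its widest); the foot takes up roughly its lower half, and above it narrows to about 13 mm at the top. Its dish leaves no room for fingers inside the lip, so grip it 8 mm or more above its underside. The point is on its vertical axis, half-way up; z up along that axis.
- dish_80: shallow round brown wooden dish with a dark rubber floor, fixed to the bench, 80 mm across inside the lip, 90 mm outside; 8 mm high, flat inner floor 3 mm above the bench. Origin: centre of its underside, at bench height; z up.
- dish_56: shallow round brown wooden dish with a dark rubber floor, fixed to the bench, 56 mm across inside the lip, 66 mm outside; 8 mm high, flat inner floor 3 mm above the bench. Origin: centre of its underside, at bench height; z up.
- dish_45: shallow round brown wooden dish with a dark rubber floor, fixed to the bench, 45 mm across inside the lip, 55 mm outside; 8 mm high, flat inner floor 3 mm above the bench. Origin: centre of its underside, at bench height; z up.
- dish_37: shallow round brown wooden dish with a dark rubber floor, fixed to the bench, 37 mm across inside the lip, 47 mm outside; 8 mm high, flat inner floor 3 mm above the bench. Origin: centre of its underside, at bench height; z up.
- alu_block_mid (a point): bystander: light-grey milled aluminium block, 45 x 60 x 32 mm (x, y, z), with two bores in its top. The point is its centre.
- v_block_mid (a point): bystander: grey ground steel V block, 50 x 60 x 40 mm (x, y, z), with a V groove in its top. The point is its centre, half-way up.

How it is judged:
By the outcome, as a careful person would: the job done as asked, in the order asked, and still so for the second after the job is handed in, with the robot touching nothing.
It also fails if it takes over 99 s, if anything falls off the work surface, if the arm or the gripper's body presses on something with over 40 N, if the wrist force passes 120 N, or if a joint passes its speed limit or range.

## Robot

A 6-joint arm with a two-finger parallel gripper is mounted at the origin on a cart in front of the work surface, level with it; the furniture and walls round the work are solid. World frame = base frame: x ahead of the robot, y to its left, z up, the work surface at z = 0. Lengths are in m, angles in rad, forces in N, time in s.
With the tool pointing down it reaches from about 0.275 to 0.75 m from the base axis. Payload 10.2 kg.
Tool frame: the origin (TCP) lies midway between the tips of the shut fingers; the grasp point (between the pads) lies 19 mm behind it (env.hold_point_z is the distance from the TCP to the grasp point, in m); z points along the fingers, y is the line along which they close (so a half turn about z gives the same grasp; the last joint's range is limited). The gripper opens to 85 mm and grips with 20 to 120 N. Pads are 22 mm wide; open, the fingers measure 114 mm over their backs; the gripper's body (76 mm by 85 mm) begins 54 mm behind the grasp point. The pads swing forward as they close: fully open they stand 13 mm farther back than shut.
Start: joints at [1.1, 0.313, 1.498, -0, 1.331, -0.223], TCP at [0.129, 0.509, 0.231] pointing down, gripper open.
Joint ranges: [-2.94, 2.94], [-0.97, 2.17], [0.19, 2.56], [-1.23, 4.37], [0.02, 3.11], [-2.88, 2.88]. Speed limits (rad/s): [2.39, 2.39, 3.01, 3.14, 3.14, 3.14].

## Interface

Orientations are given as a unit quaternion [x, y, z, w].
In Python, from bench import env, kinematics, monitor, eyes, job gives the robot as it stands. The module is installed in compiled form; this text tells all that it offers. Calls block until the motion is done:
- env.reach(position, orientation): joint-space move of the TCP to a pose.
- env.movel(position, velocity=0.15, frame=None, guard=None): straight line of the TCP; frame=None keeps the orientation; velocity is the mean speed in m/s. With guard (N) it stops when the force on the tool has changed by that much, and returns True; else False.
- env.set_joints(angles): joint-space move.
- env.release() and env.close_gripper(effort=None): open the fingers fully, or close them until they stop; effort is the grip in N (None keeps the last).
- env.hold(seconds).
- kinematics.ik(position, orientation): joint angles nearest the present ones, or None.
- monitor.sense(): the state.
- eyes.grab_frame(name): name is "scene" or "top" or "wrist"; returns a dict with "frame" (420x560x3 uint8, red, green, blue), "mtx" (3x3 intrinsics, pixels), "k1" (the pictures are not rectified: a ray, as slopes to the right and down, at radius r is drawn at 1 + k1 r^2 times it, then the intrinsics apply), "view" (4x4, takes a point from world to camera coordinates). Camera axes: x right, y down, z forward; pixel columns grow to the right and rows downward; lengths in m; the calibration is good to about 2 mm. A picture is of the moment at which its call begins. There is no depth.
A pose or a line that the arm cannot do raises env.MotionError and nothing moves.
- job.hand_in(): hands the job in; it is judged then, once.
The state is a dict: "clock": time; "joints": joint angles; "qvel": joint speeds; "joint_efforts": joint torques, N m; "position": TCP position; "ee_rot": TCP orientation; "contact_force": force on the tool from outside, world axes, zero at the start; "ft_torque": the same for the moment, N m; "finger_gap": opening from 0.0 (shut) to 1.0 (fully open); "gripper_force": force on a finger pad.
Only numpy, scipy, OpenCV 4.12 (cv2) and the standard library are available. Lean on these libraries where they do the work, as an engineer would, in place of code of your own. Each camera call takes 0.05 s, during which the arm holds its last target. There are 200 camera calls.

## Working session

There is one attempt and no reset: what is moved stays moved. The work goes in short steps, each a Python script; the robot and the scene stay as the last script left them, time stands still between calls to the robot, and variables do not carry over. Pictures are saved under pics/ and viewed, at most 14 in all, crops included, and the job is handed in when it is done.

```bash
mkdir -p pics; python3 - <<'E'
from bench import env, monitor, eyes
import cv2,numpy as np
for n in("scene","top"):
    f=eyes.grab_frame(n); cv2.imwrite(f"pics/{n}0.png",f["frame"][:,:,::-1]); print(n,f["mtx"].tolist(),f["k1"],np.round(f["view"],4).tolist())
s=monitor.sense(); print(s["clock"],s["ee_rot"],s["finger_gap"],env.hold_point_z)
E
```

```text
scene [[474.98738442015747, 0.0, 272.644698173544], [0.0, 474.98738442015747, 219.10361938825915], [0.0, 0.0, 1.0]] -0.05911404950211861 [[0.8079, -0.5891, -0.0167, -0.343], [-0.4049, -0.5341, -0.7422, 0.3635], [0.4283, 0.6063, -0.67, 0.6285], [0.0, 0.0, 0.0, 1.0]]
top [[472.1851404854317, 0.0, 282.2971593877589], [0.0, 472.1851404854317, 208.67910725959345], [0.0, 0.0, 1.0]] -0.16647013121098225 [[-0.0292, -0.9994, -0.0165, 0.2128], [-0.9965, 0.0304, -0.078, 0.5439], [0.0785, 0.0141, -0.9968, 0.9728], [0.0, 0.0, 0.0, 1.0]]
0.1 [ 1.23591059e-01  9.92333071e-01 -5.42014755e-04 -1.81983976e-04] 1.0008329653956825 0.0187
```

View pics/top0.png

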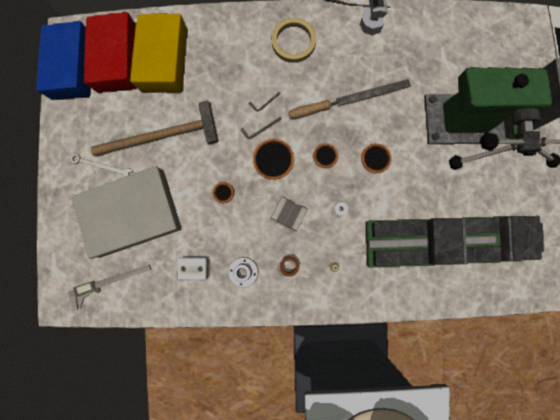

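View pics/scene0.png

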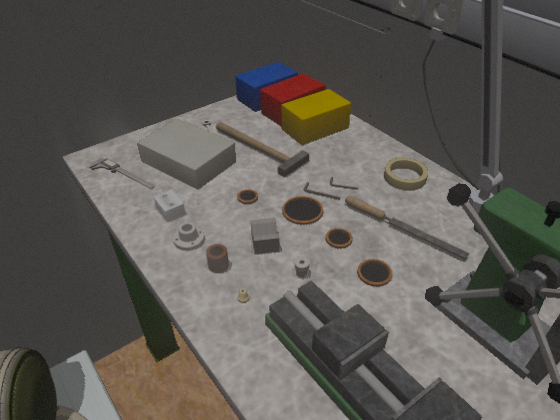

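The top picture shows the dishes at (273,159) 80 mm, (376,158) 56 mm, (325,156) 45 mm and (223,192) 37 mm. The parts are the flange (243,272), sleeve (290,265), collet (341,210) and nozzle (335,267), with the alu block at (192,268) and the V block at (289,213). The scene picture shows the same layout. Next I'll take coarse positions and then wrist views.

```bash
cat > h.py <<'E'
from bench import env, kinematics, monitor, eyes, job
import cv2, numpy as np
from scipy.spatial.transform import Rotation as R
def ray(f,px):
    """camera centre and world direction of pixel(s)"""
    K=f["mtx"]; V=np.array(f["view"])
    d=np.array([f["k1"],0,0,0,0.])
    n=cv2.undistortPoints(np.float64(px).reshape(-1,1,2),K,d).reshape(-1,2)
    return -V[:3,:3].T@V[:3,3],np.c_[n,np.ones(len(n))]@V[:3,:3]
def at_z(f,px,z):
    c,d=ray(f,px); return (c+d*((z-c[2])/d[:,2])[:,None])[:,:2]
def down(a):
    """tool down, closing line at angle a from +x"""
    y=np.array([np.cos(a),np.sin(a),0]); z=np.array([0,0,-1.]); return R.from_matrix(np.c_[np.cross(y,z),y,z]).as_quat()
def best(p):
    """closing along x, the half turn with the lesser last joint"""
    c=[(abs(j[5]),a) for a in(0,np.pi) if (j:=kinematics.ik(p,down(a))) is not None]
    return down(min(c)[1])
def shot(name,file):
    f=eyes.grab_frame(name); cv2.imwrite(f"pics/{file}.png",f["frame"][:,:,::-1]); return f
E
python3 - <<'E'
from h import *
import pickle
f=eyes.grab_frame("top")
P=dict(d80=(273,159,.006),d56=(376,158,.006),d45=(325,156,.006),d37=(223,192,.006),fl=(243,272,.02),sl=(290,265,.04),co=(341,210,.03),no=(335,267,.015))
c={k:at_z(f,v[:2],v[2])[0] for k,v in P.items()}
for k,v in c.items(): print(k,v.round(3))
out={}
for i,t in enumerate(([.37,.1],[.53,.1])):
    p=[t[0],t[1],.33]
    try: env.reach(p,best(p))
    except Exception as e: print(e); p[2]=.28; env.reach(p,best(p))
    env.hold(.3)
    g=shot("wrist",f"w{i}"); out[i]=g
    print(np.round(g["view"],3).tolist(),g["k1"],monitor.sense()["position"],monitor.sense()["clock"],monitor.sense()["joints"])
pickle.dump(out,open("w.pkl","wb"))
cv2.imwrite("pics/w01.png",cv2.resize(np.hstack([out[0]["frame"],out[1]["frame"]])[:,:,::-1],(800,300)))
E
```

```text
d80 [0.66  0.214]
d56 [ 0.656 -0.01 ]
d45 [0.663 0.101]
d37 [0.591 0.324]
fl [0.419 0.283]
sl [0.432 0.184]
co [0.543 0.074]
no [0.424 0.089]
[[1.0, 0.002, -0.0, -0.37], [0.002, -0.96, 0.281, 0.032], [0.0, -0.281, -0.96, 0.501], [0.0, 0.0, 0.0, 1.0]] 0.004385405534505004 [0.36997895 0.10020535 0.32993821] 2.2667 [-4.37855564e-02 -6.94989280e-02  1.67786325e+00  1.51799337e-05
  1.53337711e+00 -4.43316223e-02]
[[1.0, 0.001, 0.001, -0.53], [0.001, -0.96, 0.281, 0.031], [0.001, -0.281, -0.96, 0.502], [0.0, 0.0, 0.0, 1.0]] 0.004385405534505004 [0.5296087  0.10007063 0.33053927] 3.3 [-3.07363011e-02  2.96443909e-01  1.26483871e+00 -3.88052719e-06
  1.57945516e+00 -3.08795651e-02]
```

View pics/w01.png

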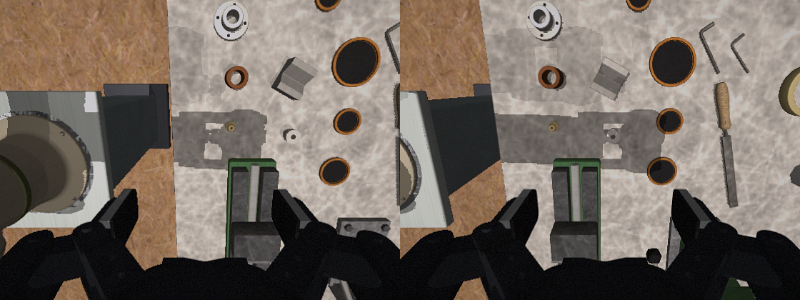

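The wrist views show all four parts and the dishes. I'll take crops around the predicted places, measure the coloured things by mask and read the grey ones from enlarged crops.

```bash
cat >> h.py <<'E'
def proj(f,p):
    V=np.array(f["view"]); return cv2.projectPoints(np.float64(p).reshape(-1,1,3),cv2.Rodrigues(V[:3,:3])[0],V[:3,3],f["mtx"],np.array([f["k1"],0,0,0,0.]))[0].reshape(-1,2)
def brown(f,p,half,z,lo=(3,110,40),hi=(20,255,255)):
    """centre (on plane z) and metric diameter of the coloured blob round predicted point"""
    u,v=proj(f,[*p,z])[0].round().astype(int); u0,v0=max(u-half,0),max(v-half,0)
    c=f["frame"][v0:v+half,u0:u+half]
    m=cv2.morphologyEx(cv2.inRange(cv2.cvtColor(c,cv2.COLOR_RGB2HSV),lo,hi),cv2.MORPH_CLOSE,np.ones((3,3)))
    k=max(cv2.findContours(m,cv2.RETR_EXTERNAL,cv2.CHAIN_APPROX_NONE)[0],key=lambda q:cv2.contourArea(cv2.convexHull(q)))
    w=at_z(f,cv2.convexHull(k).reshape(-1,2)+[u0,v0],z)
    (x,y),r=cv2.minEnclosingCircle(w.astype(np.float32)); return np.array([x,y]),2*r
E
python3 - <<'E'
from h import *
import pickle
D=dict(d80=(.66,.214),d56=(.656,-.01),d45=(.663,.101),d37=(.591,.324),sl=(.432,.184),no=(.424,.089))
fs={"top":eyes.grab_frame("top")}
for n,p in dict(A=[.45,.13,.30],B=[.6,.22,.30],C=[.6,.03,.3]).items():
    env.reach(p,best(p)); env.hold(.3); fs[n]=eyes.grab_frame("wrist")
pickle.dump(fs,open("w.pkl","wb")); print(monitor.sense()["clock"])
for k,p in D.items():
    for n,f in fs.items():
        z=.008 if k[0]=='d' else .042 if k=='sl' else .005
        u=proj(f,[*p,z])[0]
        if not(20<u[0]<540 and 20<u[1]<400): continue
        half=int((.06 if k[0]=='d' else .035)*np.linalg.norm(proj(f,[p[0]+.1,p[1],z])[0]-u)*10)
        try:
            c,d=brown(f,p,half,z,*(((12,90,40),(35,255,255)) if k=='no' else ())); print(k,n,c.round(4),d.round(4))
        except Exception as e: print(k,n,e)
# crops of parts in view A, 5x
f=fs["A"]; T=[]
for k,p in dict(fl=(.419,.283,.035),sl=(.432,.184,.042),co=(.543,.074,.032),no=(.424,.089,.02)).items():
    u,v=proj(f,p)[0].round().astype(int); u0,v0=max(u-40,0),max(v-30,0)
    c=f["frame"][v0:v0+60,u0:u0+80]; print(k,u0,v0,c.shape); T.append(cv2.resize(c,(400,300),interpolation=cv2.INTER_CUBIC))
cv2.imwrite("pics/crA.png",np.vstack([np.hstack(T[:2]),np.hstack(T[2:])])[:,:,::-1])
E
```

```text
6.3667
d80 top 'float' object has no attribute 'round'
d80 A 'float' object has no attribute 'round'
d80 B 'float' object has no attribute 'round'
d80 C 'float' object has no attribute 'round'
d56 top max() iterable argument is empty
d56 A 'float' object has no attribute 'round'
d56 B 'float' object has no attribute 'round'
d56 C 'float' object has no attribute 'round'
d45 top max() iterable argument is empty
d45 A 'float' object has no attribute 'round'
d45 B 'float' object has no attribute 'round'
d45 C 'float' object has no attribute 'round'
d37 top 'float' object has no attribute 'round'
d37 B 'float' object has no attribute 'round'
sl top 'float' object has no attribute 'round'
sl A 'float' object has no attribute 'round'
sl B 'float' object has no attribute 'round'
sl C 'float' object has no attribute 'round'
no top 'float' object has no attribute 'round'
no A 'float' object has no attribute 'round'
no B 'float' object has no attribute 'round'
no C 'float' object has no attribute 'round'
fl 219 15 (60, 80, 3)
sl 231 103 (60, 80, 3)
co 315 187 (60, 80, 3)
no 227 174 (60, 80, 3)
```

View pics/crA.png

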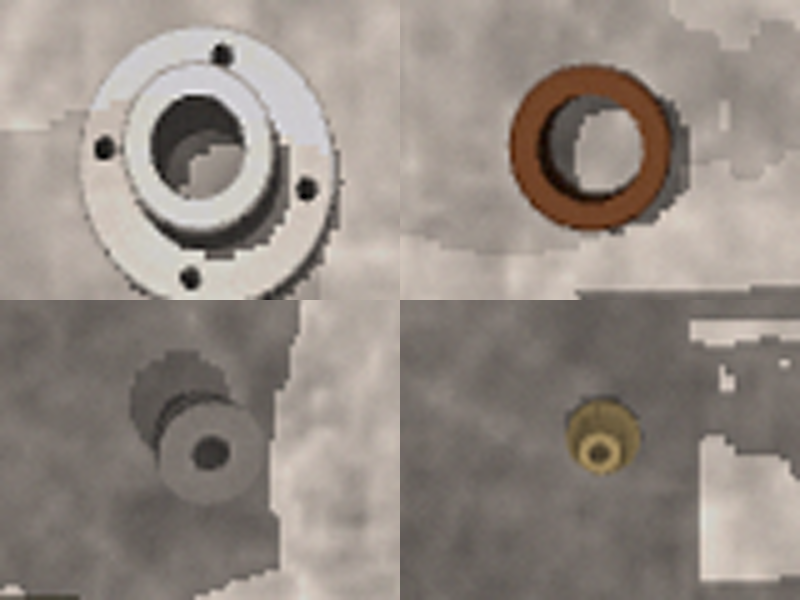

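The crops show, at 5x, the flange hub centre at about (198,146) in its tile, the sleeve at (190,147), the collet at (210,152), the nozzle top at (199,153) and its foot at (204,137). I fixed the rounding bug in the dish measurement.

```bash
cat > m.py <<'E'
from h import *
import pickle
fs=pickle.load(open("w.pkl","rb"))
D=dict(d80=(.66,.214),d56=(.656,-.01),d45=(.663,.101),d37=(.591,.324),sl=(.432,.184),no=(.424,.089))
for k,p in D.items():
    for n,f in fs.items():
        z=.008 if k[0]=='d' else .042 if k=='sl' else .005
        u=proj(f,[*p,z])[0]
        if not(20<u[0]<540 and 20<u[1]<400): continue
        half=int((.06 if k[0]=='d' else .035)*np.linalg.norm(proj(f,[p[0]+.1,p[1],z])[0]-u)*10)
        try:
            c,d=brown(f,p,half,z,*(((12,90,40),(35,255,255)) if k=='no' else ((2,90,15),(22,255,255)))); print(k,n,c.round(4),round(d,4))
        except ValueError as e: print(k,n,e)
f=fs["A"]
for k,(u0,v0,x,y,z) in dict(fl=(219,15,198,146,.035),sl=(231,103,190,147,.042),co=(315,187,210,152,.032),no=(227,174,199,153,.022),nf=(227,174,204,137,.006)).items():
    print(k,at_z(f,[u0+(x+.5)/5-.5,v0+(y+.5)/5-.5],z).round(4))
E
python3 m.py
```

```text
d80 top [0.6604 0.2138] 0.0895
d80 A [0.6586 0.2137] 0.0906
d80 B [0.6601 0.2136] 0.0896
d80 C [0.6603 0.2118] 0.0902
d56 top max() iterable argument is empty
d56 A [ 0.6538 -0.0095] 0.0682
d56 B [ 0.6561 -0.0087] 0.0675
d56 C [ 0.6556 -0.0103] 0.066
d45 top max() iterable argument is empty
d45 A [0.6623 0.1001] 0.0558
d45 B [0.6642 0.1012] 0.0559
d45 C [0.6639 0.0991] 0.0545
d37 top [0.5908 0.3243] 0.047
d37 B [0.5906 0.3235] 0.0466
sl top [0.4297 0.1864] 0.0401
sl A [0.429  0.1851] 0.0403
sl B [0.4364 0.1887] 0.0553
sl C [0.4363 0.1824] 0.054
no top [0.4242 0.0848] 0.0153
no A [0.4233 0.0891] 0.0213
no B [0.4227 0.0871] 0.0272
no C [0.4238 0.0888] 0.0212
fl [[0.4179 0.2844]]
sl [[0.4288 0.1857]]
co [[0.5456 0.0737]]
no [[0.4232 0.0889]]
nf [[0.4236 0.0894]]
```

```bash
cat >> h.py <<'E'
def st():
    s=monitor.sense(); return [round(s["clock"],1),round(float(s["finger_gap"]),3),np.round(s["position"],4).tolist(),np.round(s["contact_force"],1).tolist(),round(float(np.max(s["gripper_force"])),1)]
def pick(xy,z,effort,up=.14):
    p=[*xy,up]; q=best(p); env.reach(p,q)
    hit=env.movel([*xy,z],.12,guard=15)
    print("pick hit",hit); env.close_gripper(effort); print(st())
    env.movel([*xy,up],.12); print("lifted",st())
def place(xy,z,up=.14):
    p=[*xy,up]; env.reach(p,best(p))
    env.movel([*xy,z+.012],.12); env.hold(.2)
    hit=env.movel([*xy,z+.0025],.03,guard=6); print("place hit",hit,st())
    env.release(); env.movel([*xy,up],.12); print(st())
E
python3 - <<'E'
from h import *
pick([.418,.2844],.0165,40); place([.660,.2135],.0165)
f=shot("scene","s1"); t=eyes.grab_frame("wrist")["frame"]
cv2.imwrite("pics/c1.png",np.hstack([f["frame"],t])[::1,:,::-1][:, :, :] if 0 else cv2.resize(np.hstack([f["frame"],t])[:,:,::-1],(800,300)))
E
```

```text
pick hit False
[9.4, 0.401, [0.418, 0.2844, 0.0169], [-1.6, -0.5, 4.9], 40.0]
lifted [10.6, 0.403, [0.4176, 0.2842, 0.1392], [-0.4, -0.6, -2.9], 40.1]
place hit True [13.2, 0.401, [0.6602, 0.2135, 0.0199], [-0.5, 0.0, 3.4], 41.1]
[14.9, 1.001, [0.6596, 0.2134, 0.139], [-0.4, 0.1, 0.5], 0.0]
```

View pics/c1.png

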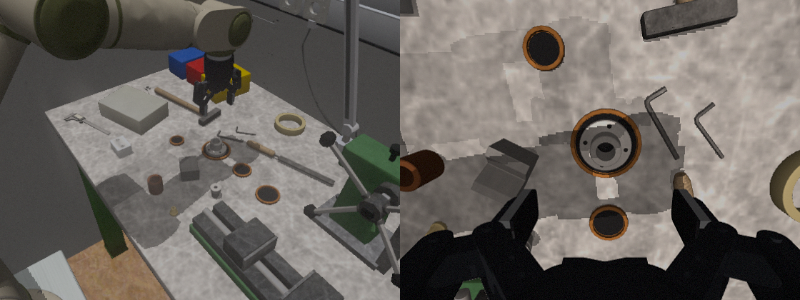

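The flange sits upright and roughly central in the 80 mm dish, at (605,143). Sleeve next, then collet.

```bash
python3 - <<'E'
from h import *
pick([.4288,.1855],.014,40); place([.6556,-.0100],.014)
pick([.5456,.0737],.015,25)
place([.6640,.1000],.015)
p=[.6,.1,.3]; env.reach(p,best(p)); env.hold(.2)
t=shot("wrist","w2")
E
```

```text
pick hit False
[17.6, 0.455, [0.4289, 0.1855, 0.0144], [-1.6, -0.7, 4.0], 40.1]
lifted [18.8, 0.454, [0.4284, 0.1854, 0.1393], [-0.3, -0.6, -1.9], 40.4]
place hit True [21.6, 0.456, [0.6557, -0.01, 0.0175], [-0.8, 0.2, 4.7], 40.9]
[23.3, 0.999, [0.6552, -0.0099, 0.1391], [-0.5, -0.3, -0.2], 0.0]
pick hit False
[25.7, 0.321, [0.5457, 0.0737, 0.0153], [-0.3, -0.2, 4.2], 24.5]
lifted [26.9, 0.315, [0.5452, 0.0737, 0.1392], [-0.3, -0.4, -0.9], 24.7]
place hit True [29.1, 0.322, [0.6642, 0.1, 0.0183], [-1.1, 0.3, 5.2], 25.1]
[30.8, 0.999, [0.6636, 0.1, 0.1391], [0.3, 0.3, 1.1], 0.0]
```

View pics/w2.png

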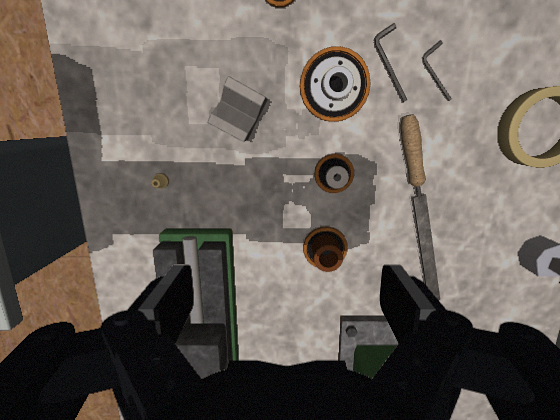

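The flange, collet (337,177) and sleeve (329,257) all stand in their dishes, and the nozzle is still at (160,181). Now the nozzle.

```bash
python3 - <<'E'
from h import *
pick([.4235,.0890],.0088,25)
t=shot("wrist","w3"); cv2.imwrite("pics/w3c.png",t["frame"][200:,100:460,::-1])
E
```

```text
pick hit False
[34.6, 0.181, [0.4236, 0.089, 0.0089], [0.1, 0.4, 0.4], 23.5]
lifted [35.9, 0.182, [0.4231, 0.089, 0.1394], [0.0, -0.6, -0.9], 23.3]
```

View pics/w3c.png

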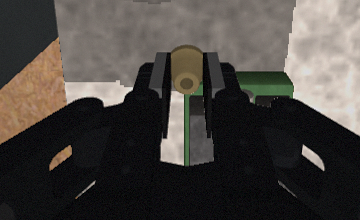

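```bash
python3 - <<'E'
from h import *
f=eyes.grab_frame("wrist"); 
for z in(.1394-.0088,.1394+.0022,.1394+.0132): print(proj(f,[.4231,.089,z])-[100,200])
c=f["frame"][230:300,240:330]; cv2.imwrite("pics/w3d.png",cv2.resize(c,None,fx=6,fy=6,interpolation=cv2.INTER_CUBIC)[:,:,::-1])
s=eyes.grab_frame("scene"); u,v=proj(s,[.4231,.089,.14])[0].astype(int)
cv2.imwrite("pics/s3.png",cv2.resize(s["frame"][v-50:v+50,u-60:u+60],None,fx=5,fy=5,interpolation=cv2.INTER_CUBIC)[:,:,::-1])
E
```

```text
[[186.2257466   61.97314295]]
[[186.17757864  71.75080075]]
[[186.12233634  82.96465121]]
```

View pics/w3d.png

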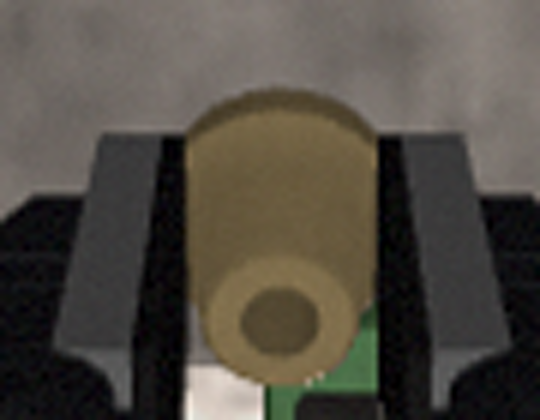

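View pics/s3.png

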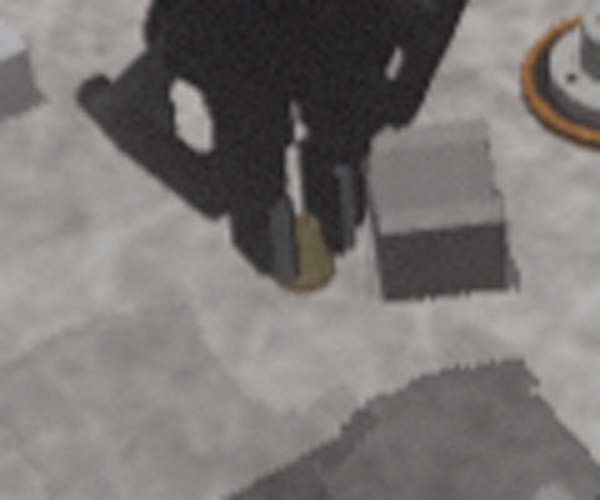

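The nozzle's top at (186.7,83.7) matches the predicted (186.1,83.0), so it is held upright and didn't slip. Now I'll place it.

```bash
python3 - <<'E'
from h import *
place([.5907,.3240],.0088)
env.set_joints([1.1,.313,1.498,0,1.331,-.223]); env.hold(.3)
f=shot("scene","s4"); g=shot("top","t4"); print(monitor.sense()["clock"])
T=[]
for p in((.66,.2135),(.6556,-.01),(.664,.1),(.5907,.324)):
    for q in(f,g):
        u,v=proj(q,[*p,.01])[0].astype(int); T.append(cv2.resize(q["frame"][v-30:v+30,u-30:u+30],(200,200),interpolation=cv2.INTER_CUBIC))
cv2.imwrite("pics/fin.png",np.vstack([np.hstack(T[0::2]),np.hstack(T[1::2])])[:,:,::-1])
E
```

```text
place hit True [38.8, 0.181, [0.5908, 0.324, 0.0118], [-1.3, 0.4, 4.9], 24.6]
[40.7, 1.002, [0.5904, 0.3239, 0.139], [-0.1, -0.4, -0.1], 0.0]
42.9583
```

View pics/fin.png

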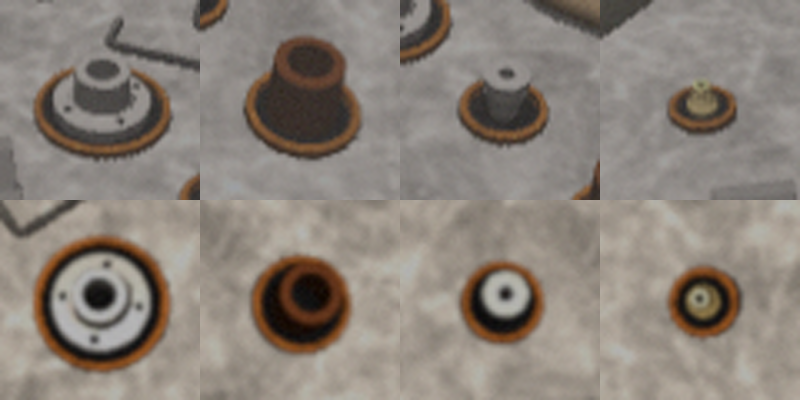

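All four parts stand upright inside their own dishes. The sleeve's and collet's offsets in the top view match parallax from their height. Handing in.

```bash
python3 -c "
from bench import job; print(job.hand_in())"
```

```text
the job is handed in; nothing more can be done
None
```

The flange, sleeve, collet and nozzle each stand upright in their own dish (80, 56, 45 and 37 mm), the two blocks were not touched, and the job was handed in at about 43 s of the 99 s allowed; no verdict came back.

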